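Check a guillotine tool's die gap with the gauge that drags

TASK

Check the gap under the top die of the smithing guillotine: of the three wooden-handled gauges on the bench, take the middle-sized one, the one that should just drag, lay its blade on the base plate in front of the guide posts and slide it straight in under the die until its tip shows beyond the far side of the die. Then let go and leave it lying in the gap, with the die riding on the blade.

Things in the scene. Friction and masses are not known exactly. Their poses are not given: they have to be found in the camera images.
- gauge_grip (a point): Middle-sized of 3 gauges that swap places: flat aluminium blade 170 x 32 x 9 mm (the others: 18 wide x 4 thick, 50 wide x 17 thick) with upright wooden handle block, 30 mm along the blade, 14 across it (grip this), top 52 mm above the blade's underside. 140 g. Lies flat. Point: in the handle, 34 mm above the underside. x: to the tip, 115 mm ahead (tail 55 mm behind); z up.
- guide: Smithing guillotine fixed to the bench: steel base plate 170 x 120 x 8 mm, two dark guide posts 80 mm tall, 72 mm apart inside, 44 mm deep, and between them a steel top die with a round head about 95 mm above the bench. Origin: on the bench, midway between the posts, below the die's middle. x: direction in which the gauge is slid in. The plate reaches 120 mm before the origin and 50 mm behind.
- gap (a point): Point on the base plate's top face, 8 mm above the bench, midway between the posts and below the die's middle; axes as the guide's. The die's flat underside is 30 mm deep (15 mm each way along x) and hangs 6 mm above the plate; in front of it a lead-in slopes up to 14 mm above the plate at 41 mm before the point.
- top_die (a joint): Lift of the top die in its guides, m: 0 at its stop with the 6 mm gap, at most 0.005. Only its weight (350 g) holds it down; the 9 mm blade pushed in under the lead-in raises it to about 0.003 against a drag of 2 to 10 N, more if the blade is pressed down hard. A blade held over 2 mm above the plate jams the die against its upper stop.
Things that resemble listed ones, but are neither listed nor needed, are in the scene too. What is shaped like the part that bears gauge_grip but blue, purple or yellow is not meant.

How it is judged (in metres and radians):
At the end, for the whole second after the job is handed in: The middle-sized gauge lies released in the gap, its tip past the far side of the die (handle point at most 100 mm before the gap point, within 35 mm sideways, tilted less than 10 degrees), with the top die riding on the blade (lifted more than 1.5 mm) (value of joint top_die above 0.0015 m and x of gauge_grip in the frame of gap between -0.1 and -0.025 m and y of gauge_grip in the frame of gap between -0.035 and 0.035 m and angle between gauge_grip's own z axis and vertical below 0.17 rad); the robot touches nothing.
It also fails if it takes over 45 s, if anything falls off the work surface, if the arm or the gripper's body presses on something with over 40 N, if the wrist force passes 120 N, or if a joint passes its speed limit or range.

ROBOT

A 7-joint arm with a two-finger parallel gripper is mounted at the origin on the work surface. World frame = base frame: x ahead of the robot, y to its left, z up, the work surface at z = 0. Lengths are in m, angles in degrees, forces in N, time in s.
With the tool pointing down it reaches from about 0.35 to 0.9 m from the base axis. Payload 19.9 kg.
Tool frame: the origin (TCP) lies midway between the tips of the shut fingers; the grasp point (between the pads) lies 19 mm behind it; z points along the fingers, y is the line along which they close (so a half turn about z gives the same grasp; the last joint's range is limited). The gripper opens to 94 mm and grips with 3 to 60 N. Pads are 16 mm wide; open, the fingers measure 119 mm over their backs; the gripper's body (75 mm by 177 mm) begins 78 mm behind the grasp point.
Start: joints at [61.45, 23.915, -0.59, 92.452, 0.269, 63.638, -3.037], TCP at [0.276, -0.561, 0.205] pointing down, gripper open.
Joint ranges: [-161.28, 161.28], [-22.2, 115.67], [-73.04, 71.86], [3.21, 147.25], [-68.34, 248.33], [10.77, 114.83], [-161.83, 161.83]. Speed limits (degrees/s): [108.29, 108.29, 136.94, 136.94, 172.46, 172.46, 172.46].

INTERFACE

Orientations are given as a 3x3 rotation matrix whose columns are the frame's x, y, z axes.
In Python, from bench import r gives the robot as it stands.
- The arm moves only by the tool play_rows, never from a script. Its argument "steps" is a list of rows, each an object with "travel": the shift along the world's x, y, z in cm, a list of three; "twist": the turn, a rotation vector about the world's x, y, z in rad, a list of three; "hand": the opening, from 0 (shut) to 1 (fully open). In form: [{"travel": [dx, dy, dz], "twist": [ax, ay, az], "hand": hand}, ...]. A call has 1 to 12 rows; each row is the pose to reach, as a shift and turn from the pose commanded when the call began; what a row does not reach only later rows make up. A row lasts 1/12 s, in which the tool goes at most 41.7 mm and 7.16 degrees, less where a joint would pass 70% of its speed; a pose out of reach is approached as far as the arm can. A call with a gripper value outside its range is refused whole. The fingers move at their own pace and stop on an object; "force" is the grip in N (left out, the last holds). Time passes only in rows, so rows that repeat a pose let the fingers close. It gives the time, the measured TCP pose, the force, the opening and the grip force at its end, in the units of the state.
- r.read_state(): the state, without advancing time (a new reading comes with each control period).
- r.capture(name): name is "scene" or "top" or "wrist"; returns a dict with "pixels" (420x560x3 uint8, red, green, blue), "intrinsics" (3x3 intrinsics, pixels), "distortion" ([k1, k2, p1, p2, k3] as OpenCV has them; the pictures are not rectified), "R" (3x3) and "t" (3): a world point X has camera coordinates R X + t. Camera axes: x right, y down, z forward; pixel columns grow to the right and rows downward; lengths in m; the calibration is good to about 2 mm. A picture is of the moment at which its call begins. There is no depth.
- r.sign_off(): hands the job in; it is judged then, once.
Trained networks look in a picture, given as the dict that the camera call returned (one of the last four; its "shot" number tells which), for a name from the list of things; names that differ only in an ending like _2 or _b are one class to them, and where a whole thing is asked for, a point or a joint stands for the part that bears it (a point fixed in the world has none). Each returns a list of dicts, best first, with "p" (0 to 1); they miss things now and then, are a little off and sometimes report something else, mostly with a low value. They report only what shows in the picture. A call takes as long as a camera call. They do not tell look-alikes from the thing itself.
- r.masks_of(name, picture): "region" (420x560 bool, what is visible of it) and "uv" ([column, row] in pixels, amid what is visible of it).
- r.landmark_of(name, picture): "uv" ([column, row] in pixels: a listed point, or the origin of a listed thing).
The state is a dict: "time_s": time; "q": joint angles; "qd": joint speeds; "joint_efforts": joint torques, N m; "ee_pos": TCP position; "orientation": TCP orientation; "ft_force": force on the tool from outside, world axes, zero at the start; "ft_torque": the same for the moment, N m; "gripper_width": opening from 0.0 (shut) to 1.0 (fully open); "gripper_force": force on a finger pad.
Only numpy, scipy, OpenCV 4.12 (cv2) and the standard library are available. Lean on these libraries where they do the work, as an engineer would, in place of code of your own. Each camera call takes 0.05 s, during which the arm holds its last target. There are 200 camera calls.

## Working session

There is one attempt and no reset: what is moved stays moved. The work goes in short steps, Python scripts to look and compute and a tool call to move; the robot and the scene stay as the last step left them, time stands still between calls to the robot, and variables do not carry over. Pictures are saved under pics/ and viewed, at most 10 in all, crops included, and the job is handed in when it is done.

Besides the shell and the picture viewer there is one more tool, called as name(argument=value, ...) on one line, values as JSON. play_rows: Moves the arm, as the interface text tells. Its arguments: {"type":"object","properties":{"steps":{"type":"array"},"force":{"type":"number"}},"required":["steps"]}

```bash
ls; mkdir -p pics; cat > h.py <<'E'
import numpy as np, cv2
from bench import r
def ray(p,uv):
    K=np.array(p["intrinsics"]);R=np.array(p["R"]);t=np.array(p["t"])
    n=cv2.undistortPoints(np.array([[uv]],float),K,np.array(p["distortion"],float))[0,0]
    return -R.T@t, R.T@np.array([n[0],n[1],1])
def onz(p,uv,z):
    c,d=ray(p,uv); return c+d*(z-c[2])/d[2]
def proj(p,X):
    return cv2.projectPoints(np.array(X,float).reshape(-1,1,3),cv2.Rodrigues(np.array(p["R"]))[0],np.array(p["t"],float),np.array(p["intrinsics"]),np.array(p["distortion"],float))[0][:,0]
def save(p,n): cv2.imwrite("pics/"+n,p["pixels"][...,::-1])
E
python3 - <<'E'
from h import *
np.set_printoptions(precision=3,suppress=True)
for n in("top","scene"):
    p=r.capture(n); save(p,n+"0.png")
    print(n,onz(p,(280,210),0), -np.array(p["R"]).T@p["t"])
    for nm,z in(("gauge_grip",.034),("guide",0),("gap",.008)):
        for d in r.landmark_of(nm,p): print(nm,d["p"],d["uv"],onz(p,d["uv"],z))
    for d in r.masks_of("gauge_grip",p): print("mask",d["p"],d["uv"],d["region"].sum())
s=r.read_state();print(s["time_s"],s["ee_pos"],s["orientation"],s["gripper_width"])
E
```

```text
pics
top [ 0.462 -0.193  0.   ] [ 0.308 -0.159  1.169]
gauge_grip 0.76 [366.0, 296.3] [ 0.267 -0.383  0.034]
gauge_grip 0.71 [98.8, 244.2] [0.376 0.211 0.034]
gauge_grip 0.62 [432.5, 271.5] [ 0.322 -0.534  0.034]
gauge_grip 0.57 [303.8, 194.1] [ 0.494 -0.246  0.034]
guide 0.97 [174.8, 137.3] [0.633 0.057 0.   ]
gap 0.91 [173.2, 129.2] [0.65  0.06  0.008]
mask 0.89 [304.2, 185.2] 1052
mask 0.85 [351.2, 288.8] 1110
mask 0.85 [440.9, 272.9] 1016
mask 0.73 [118.6, 247.1] 1043
scene [ 0.4   -0.199  0.   ] [1.16  0.196 0.575]
gauge_grip 0.93 [248.9, 160.3] [ 0.262 -0.377  0.034]
gauge_grip 0.78 [448.1, 244.2] [0.381 0.201 0.034]
gauge_grip 0.64 [248.3, 210.6] [ 0.485 -0.24   0.034]
gauge_grip 0.59 [192.7, 157.1] [ 0.328 -0.529  0.034]
guide 0.63 [344.7, 311.7] [0.638 0.065 0.   ]
gap 0.65 [345.5, 305.7] [0.631 0.063 0.008]
mask 0.96 [190.1, 161.0] 494
mask 0.81 [239.9, 222.9] 832
mask 0.79 [440.7, 248.2] 1141
mask 0.72 [250.8, 170.3] 480
0.5 [ 0.276 -0.561  0.205] [[ 0.897  0.441 -0.   ]
 [ 0.441 -0.897  0.   ]
 [-0.    -0.    -1.   ]] 1.0034884288684411
```

View pics/top0.png

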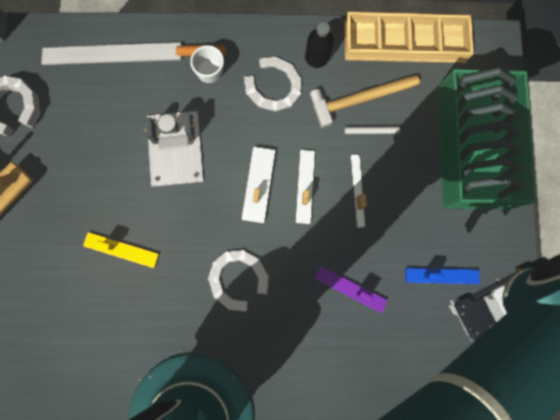

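View pics/scene0.png

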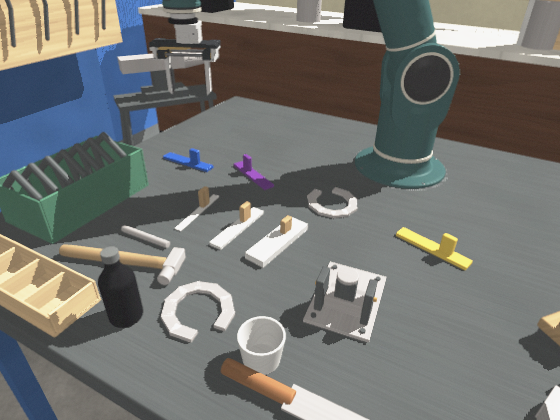

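The top view shows the three gauges side by side: wide (258,184), middle (304,186) with its handle at (304,194), and thin (359,190). All tips point up, which is world +x. The guillotine is at (174,150), with its front side facing the robot. The scene view agrees with this.

```bash
cat >> h.py <<'E'
def blade(p,m,z=.009):
    "centre, long-axis deg, sizes of blade region on plane z"
    uv=np.argwhere(m)[:,::-1].astype(float)
    P=np.array([onz(p,u,z)[:2] for u in uv]).astype(np.float32)*1000
    (c,s,a)=cv2.minAreaRect(P); b=cv2.boxPoints((c,s,a)); e=[b[1]-b[0],b[2]-b[1]]
    e=max(e,key=np.linalg.norm); e=e*np.sign(e[0])
    return np.array(c)/1000,np.degrees(np.arctan2(e[1],e[0])),s
E
python3 - <<'E'
from h import *
np.set_printoptions(precision=3,suppress=True)
p=r.capture("top")
for d in r.masks_of("gauge_grip",p)+r.masks_of("guide",p):
    br=(p["pixels"].min(2)>130)
    n,l,st,ce=cv2.connectedComponentsWithStats((d["region"]&br).astype(np.uint8))
    if n<2: print(d["uv"],"none");continue
    k=1+st[1:,4].argmax(); print(d["uv"],blade(p,l==k),st[k,4])
print([onz(p,u,.008) for u in((151,186),(203,181))])
s=r.read_state();print(np.degrees(np.arctan2(s["orientation"][1][0],s["orientation"][0][0])))
p=r.capture("wrist"); R=np.array(p["R"]);print("cam",-R.T@p["t"],R[2], s["ee_pos"])
E
```

```text
[115.2, 247.6] none
[353.7, 293.0] none
[441.7, 272.2] none
[306.3, 186.2] (array([ 0.518, -0.25 ]), np.float32(-3.7032928), (34.56295394897461, 170.68572998046875)) 905
[174.0, 151.4] (array([0.605, 0.057]), np.float32(6.410564), (171.6420135498047, 120.61797332763672)) 2731
[array([0.514, 0.106, 0.008]), array([ 0.527, -0.014,  0.008])]
26.171624677690154
cam [ 0.338 -0.529  0.385] [-0.215 -0.104 -0.971] [ 0.276 -0.561  0.205]
```

play_rows(steps=[{"travel":[2.5,3.5,0],"twist":[0,0,-0.05],"hand":0.55},{"travel":[5,7,0],"twist":[0,0,-0.1],"hand":0.55},{"travel":[7.5,11,0],"twist":[0,0,-0.17],"hand":0.55},{"travel":[10,14.5,0],"twist":[0,0,-0.24],"hand":0.55},{"travel":[12.5,18.5,0],"twist":[0,0,-0.32],"hand":0.55},{"travel":[15,22,0],"twist":[0,0,-0.4],"hand":0.55},{"travel":[17.5,26,-1],"twist":[0,0,-0.46],"hand":0.55},{"travel":[19.5,29,-2.5],"twist":[0,0,-0.5],"hand":0.55},{"travel":[21.2,31.3,-4],"twist":[0,0,-0.52],"hand":0.55},{"travel":[21.2,31.3,-4.5],"twist":[0,0,-0.52],"hand":0.55},{"travel":[21.2,31.3,-4.5],"twist":[0,0,-0.52],"hand":0.55},{"travel":[21.2,31.3,-4.5],"twist":[0,0,-0.52],"hand":0.55}])

```text
time_s: 1.7
ee_pos: [0.4874, -0.248, 0.1602]
orientation: [[0.998, -0.062, -0.001], [-0.062, -0.998, 0.0], [-0.001, -0.0, -1.0]]
ft_force: [-0.5, -1.2, 0.2]
gripper_width: 0.548
gripper_force: 0.0
```

```bash
python3 - <<'E'
from h import *
np.set_printoptions(precision=3,suppress=True)
p=r.capture("wrist"); s=r.read_state(); o=np.array(s["orientation"])
print(s["time_s"],s["ee_pos"],np.degrees(np.arctan2(o[1,0],o[0,0])),o[2],s["gripper_width"])
for d in r.landmark_of("gauge_grip",p): print(d["p"],d["uv"],onz(p,d["uv"],.034))
im=p["pixels"].copy()
for d in r.masks_of("gauge_grip",p):
    br=(p["pixels"].min(2)>120)
    n,l,st,ce=cv2.connectedComponentsWithStats((d["region"]&br).astype(np.uint8))
    if n<2: continue
    k=1+st[1:,4].argmax(); print(d["uv"],d["region"].sum(),blade(p,l==k))
q=dict(p,pixels=im)
e=s["ee_pos"]
for u in proj(p,[e,[.488,-.248,.052]]): cv2.circle(im,tuple(int(v) for v in u),3,(255,0,0),-1)
save(q,"w1.png")
E
```

```text
1.75 [ 0.487 -0.249  0.161] -3.6632251768823183 [-0.  0. -1.] 0.5490935775376687
0.73 [282.3, 208.6] [ 0.486 -0.248  0.034]
[283.6, 168.7] 4425 (array([ 0.518, -0.25 ]), np.float32(-3.9591858), (31.25765037536621, 168.0843505859375))
```

View pics/w1.png

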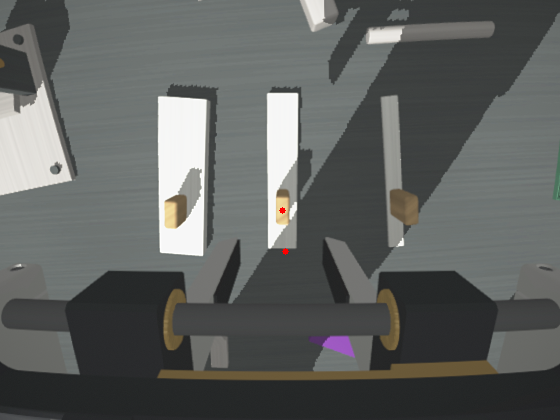

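The wrist view shows the middle gauge at (283,170). Its handle at (282,208) is centred between the fingers, so I'm going down to grip it.

play_rows(steps=[{"travel":[0,0,-2],"twist":[0,0,0],"hand":0.55},{"travel":[0,0,-5],"twist":[0,0,0],"hand":0.55},{"travel":[0,0,-8],"twist":[0,0,0],"hand":0.55},{"travel":[0,0,-11],"twist":[0,0,0],"hand":0.55},{"travel":[0,0,-13],"twist":[0,0,0],"hand":0.55},{"travel":[0,0,-14.2],"twist":[0,0,0],"hand":0.55},{"travel":[0,0,-14.5],"twist":[0,0,0],"hand":0.55},{"travel":[0,0,-14.5],"twist":[0,0,0],"hand":0.3},{"travel":[0,0,-14.5],"twist":[0,0,0],"hand":0.05},{"travel":[0,0,-14.5],"twist":[0,0,0],"hand":0.05},{"travel":[0,0,-14.5],"twist":[0,0,0],"hand":0.05},{"travel":[0,0,-14.5],"twist":[0,0,0],"hand":0.05}], force=35)

```text
time_s: 2.85
ee_pos: [0.4881, -0.2482, 0.0163]
orientation: [[0.998, -0.063, 0.001], [-0.063, -0.998, -0.001], [0.001, 0.0, -1.0]]
ft_force: [-0.4, -0.3, -0.5]
gripper_width: 0.233
gripper_force: 0.0
```

play_rows(steps=[{"travel":[0,0,0],"twist":[0,0,0],"hand":0.05},{"travel":[0,0,0],"twist":[0,0,0],"hand":0.05},{"travel":[0,0,1],"twist":[0,0,0],"hand":0.05},{"travel":[0,0,3],"twist":[0,0,0],"hand":0.05},{"travel":[0,0,5],"twist":[0,0,0],"hand":0.05},{"travel":[0,0,7],"twist":[0,0,0],"hand":0.05},{"travel":[0,0,8],"twist":[0,0,0],"hand":0.05},{"travel":[0,0,8],"twist":[0,0,0],"hand":0.05},{"travel":[0,0,8],"twist":[0,0,0],"hand":0.05}])

```text
time_s: 3.6
ee_pos: [0.4877, -0.2479, 0.0954]
orientation: [[0.998, -0.063, 0.0], [-0.063, -0.998, -0.0], [0.0, 0.0, -1.0]]
ft_force: [-0.7, 0.1, -1.6]
gripper_width: 0.148
gripper_force: 35.0
```

play_rows(steps=[{"travel":[-0.3,2,0],"twist":[0,0,0.02],"hand":0.05},{"travel":[-0.7,5,0],"twist":[0,0,0.04],"hand":0.05},{"travel":[-1,8,0],"twist":[0,0,0.06],"hand":0.05},{"travel":[-1.4,11,0],"twist":[0,0,0.08],"hand":0.05},{"travel":[-1.8,14,0],"twist":[0,0,0.1],"hand":0.05},{"travel":[-2.2,17,0],"twist":[0,0,0.12],"hand":0.05},{"travel":[-2.6,20,0],"twist":[0,0,0.14],"hand":0.05},{"travel":[-3,23,0],"twist":[0,0,0.16],"hand":0.05},{"travel":[-3.4,26,0],"twist":[0,0,0.17],"hand":0.05},{"travel":[-3.6,28,0],"twist":[0,0,0.18],"hand":0.05},{"travel":[-3.7,28.8,0],"twist":[0,0,0.18],"hand":0.05},{"travel":[-3.7,28.8,0],"twist":[0,0,0.18],"hand":0.05}])

```text
time_s: 4.6
ee_pos: [0.4499, 0.0416, 0.0946]
orientation: [[0.993, 0.119, -0.002], [0.119, -0.993, 0.0], [-0.001, -0.001, -1.0]]
ft_force: [-0.2, -0.3, 0.0]
gripper_width: 0.147
gripper_force: 35.0
```

play_rows(steps=[{"travel":[0,0,0],"twist":[0,0,0],"hand":0.05},{"travel":[0,0,0],"twist":[0,0,0],"hand":0.05},{"travel":[0,0,0],"twist":[0,0,0],"hand":0.05}])

```text
time_s: 4.85
ee_pos: [0.4507, 0.0388, 0.0951]
orientation: [[0.993, 0.115, -0.001], [0.115, -0.993, -0.0], [-0.001, 0.0, -1.0]]
ft_force: [0.3, -0.1, -2.3]
gripper_width: 0.144
gripper_force: 35.0
```

```bash
python3 - <<'E'
from h import *
np.set_printoptions(precision=4,suppress=True)
s=r.read_state(); o=np.array(s["orientation"]);e=np.array(s["ee_pos"])
print(s["time_s"],e,np.degrees(np.arctan2(o[1,0],o[0,0])),s["gripper_width"])
zb=e[2]-.0155
for cam in("wrist","top"):
    p=r.capture(cam); print(cam)
    for nm,z in(("guide",0),("gap",.008),("gauge_grip",zb+.034)):
        for d in r.landmark_of(nm,p): print(nm,d["p"],d["uv"],onz(p,d["uv"],z))
    for nm,z in(("guide",.008),("gauge_grip",zb+.009)):
      for d in r.masks_of(nm,p):
        br=(p["pixels"].min(2)>120)
        n,l,st,ce=cv2.connectedComponentsWithStats((d["region"]&br).astype(np.uint8))
        if n<2: continue
        k=1+st[1:,4].argmax(); print(nm,d["uv"],d["region"].sum(),blade(p,l==k,z))
    im=p["pixels"].copy()
    # overlay assumed plate
    a=np.radians(6.4);x=np.array([np.cos(a),np.sin(a)]);y=np.array([-x[1],x[0]]);O=np.array([.640,.061])
    pts=[np.r_[O+x*u+y*v,.008] for u,v in((-.12,-.06),(-.12,.06),(.05,.06),(.05,-.06),(0,0))]
    for u in proj(p,pts): cv2.circle(im,tuple(int(v) for v in u),2,(255,0,0),-1)
    save(dict(p,pixels=im),cam+"2.png")
E
```

```text
4.85 [0.4507 0.0388 0.0951] 6.5786170179791705 0.14410380717568036
wrist
gauge_grip 0.84 [279.9, 261.5] [0.4517 0.041  0.1136]
gauge_grip 0.71 [92.8, 282.2] [0.4247 0.1505 0.1136]
guide [282.9, 51.5] 15513 (array([0.5732, 0.0663]), np.float32(6.102677), (106.6984634399414, 95.80850982666016))
gauge_grip [282.5, 162.4] 11159 (array([0.5112, 0.0477]), np.float32(6.201243), (108.23697662353516, 31.981021881103516))
gauge_grip [99.3, 273.9] 4355 (array([0.3968, 0.1749]), np.float32(70.5396), (13.559060096740723, 4.653393268585205))
gauge_grip [283.8, 55.0] 15446 (array([0.557 , 0.0608]), np.float32(6.084784), (74.38082885742188, 66.8190689086914))
top
guide 0.68 [174.1, 137.3] [0.6326 0.0587 0.    ]
gap 0.77 [175.1, 131.4] [0.6447 0.0555 0.008 ]
gauge_grip 0.79 [431.4, 272.8] [ 0.3184 -0.5054  0.1136]
gauge_grip 0.75 [169.6, 203.8] [0.4575 0.0414 0.1136]
gauge_grip 0.62 [366.7, 296.2] [ 0.2701 -0.3691  0.1136]
guide [179.7, 139.1] 2556 (array([0.617 , 0.0487]), np.float32(28.746239), (190.02597045898438, 75.42291259765625))
gauge_grip [173.9, 225.2] 225 (array([0.4165, 0.033 ]), np.float32(2.1576958), (40.474220275878906, 29.796062469482422))
```

View pics/wrist2.png

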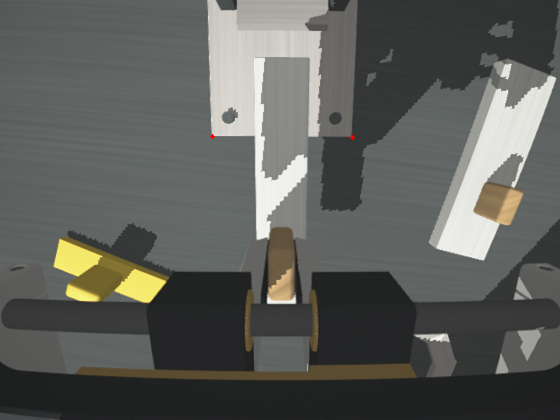

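View pics/top2.png

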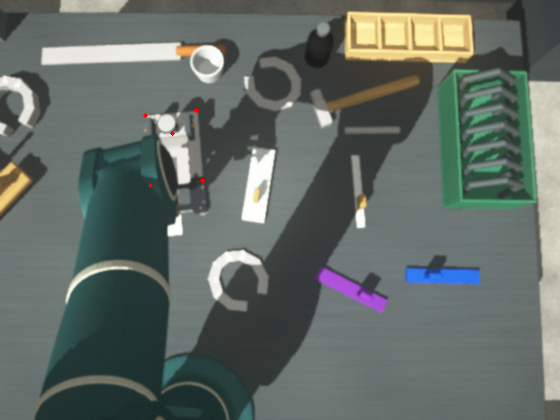

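The wrist view shows the plate's front corners at (212,135) and (352,137), which match the estimate. The blade is centred and parallel to the guide, with its tip at (283,58). I'm lowering it onto the plate.

play_rows(steps=[{"travel":[0,0,-1.5],"twist":[0,0,0],"hand":0.05},{"travel":[0,0,-3.5],"twist":[0,0,0],"hand":0.05},{"travel":[0,0,-5],"twist":[0,0,0],"hand":0.05},{"travel":[0,0,-6],"twist":[0,0,0],"hand":0.05},{"travel":[0,0,-6.6],"twist":[0,0,0],"hand":0.05},{"travel":[0,0,-6.9],"twist":[0,0,0],"hand":0.05},{"travel":[0,0,-7],"twist":[0,0,0],"hand":0.05},{"travel":[0,0,-7],"twist":[0,0,0],"hand":0.05},{"travel":[0,0,-7],"twist":[0,0,0],"hand":0.05},{"travel":[0,0,-7],"twist":[0,0,0],"hand":0.05}])

```text
time_s: 6.28
ee_pos: [0.451, 0.0401, 0.0259]
orientation: [[0.993, 0.116, 0.001], [0.116, -0.993, 0.0], [0.001, 0.0, -1.0]]
ft_force: [-0.7, -0.5, -1.6]
gripper_width: 0.151
gripper_force: 35.0
```

play_rows(steps=[{"travel":[0,0,-0.1],"twist":[0,0,0],"hand":0.05},{"travel":[0,0,-0.1],"twist":[0,0,0],"hand":0.05},{"travel":[0,0,-0.1],"twist":[0,0,0],"hand":0.05}])

```text
time_s: 6.53
ee_pos: [0.4507, 0.0401, 0.0245]
orientation: [[0.993, 0.116, 0.0], [0.116, -0.993, 0.0], [0.0, -0.0, -1.0]]
ft_force: [0.2, 0.3, -2.0]
gripper_width: 0.147
gripper_force: 35.0
```

play_rows(steps=[{"travel":[0,0,-0.1],"twist":[0,0,0],"hand":0.05},{"travel":[0,0,-0.1],"twist":[0,0,0],"hand":0.05},{"travel":[0,0,-0.1],"twist":[0,0,0],"hand":0.05}])

```text
time_s: 6.78
ee_pos: [0.4507, 0.0401, 0.0236]
orientation: [[0.993, 0.116, 0.0], [0.116, -0.993, 0.0], [0.0, 0.0, -1.0]]
ft_force: [-2.2, 0.1, 2.6]
gripper_width: 0.147
gripper_force: 35.0
```

The blade has touched the plate with light contact. Now the slide in.

play_rows(steps=[{"travel":[0.3,0.03,0],"twist":[0,0,0],"hand":0.05},{"travel":[0.8,0.09,0],"twist":[0,0,0],"hand":0.05},{"travel":[1.4,0.16,0],"twist":[0,0,0],"hand":0.05},{"travel":[2,0.22,0],"twist":[0,0,0],"hand":0.05},{"travel":[2.6,0.29,0],"twist":[0,0,0],"hand":0.05},{"travel":[3.2,0.36,0],"twist":[0,0,0],"hand":0.05},{"travel":[3.8,0.43,0],"twist":[0,0,0],"hand":0.05},{"travel":[4.4,0.49,0],"twist":[0,0,0],"hand":0.05},{"travel":[5,0.56,0],"twist":[0,0,0],"hand":0.05},{"travel":[5.5,0.62,0],"twist":[0,0,0],"hand":0.05},{"travel":[6,0.67,0],"twist":[0,0,0],"hand":0.05}])

```text
time_s: 7.7
ee_pos: [0.5082, 0.0464, 0.0235]
orientation: [[0.993, 0.117, -0.005], [0.117, -0.993, -0.001], [-0.005, 0.001, -1.0]]
ft_force: [-24.5, -2.1, 29.9]
gripper_width: 0.149
gripper_force: 35.0
```

Vertical load has risen to 30 N, so I'm raising 1 mm to see the effect.

play_rows(steps=[{"travel":[0,0,0.05],"twist":[0,0,0],"hand":0.05},{"travel":[0,0,0.1],"twist":[0,0,0],"hand":0.05},{"travel":[0,0,0.1],"twist":[0,0,0],"hand":0.05}])

```text
time_s: 7.95
ee_pos: [0.5096, 0.0466, 0.0239]
orientation: [[0.993, 0.117, -0.002], [0.117, -0.993, -0.0], [-0.002, -0.0, -1.0]]
ft_force: [-4.1, -0.7, -4.3]
gripper_width: 0.144
gripper_force: 35.0
```

```bash
python3 - <<'E'
from h import *
s=r.read_state(); print(s["ft_force"],s["ft_torque"],s["ee_pos"])
p=r.capture("scene"); im=p["pixels"][210:350,220:420]
cv2.imwrite("pics/s3.png",cv2.resize(im,None,fx=4,fy=4,interpolation=cv2.INTER_CUBIC)[...,::-1])
E
```

```text
[-4.06955633 -0.71221961 -4.33003004] [-0.05616725  1.33333857  0.02785314] [0.50964894 0.04664147 0.02391349]
```

View pics/s3.png

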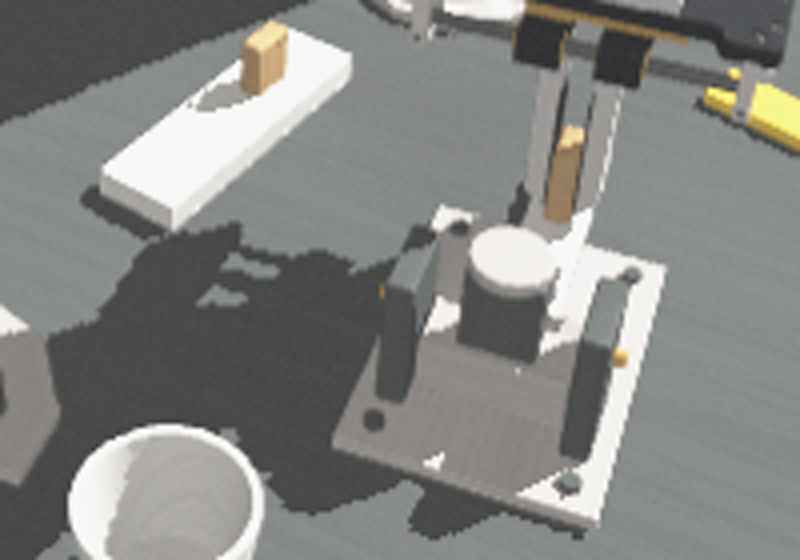

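The view shows the blade entering under the die at (510,320) in the crop, handle upright. Forces are back to 4 N, so I'm sliding on at this height.

play_rows(steps=[{"travel":[0.3,0.03,0],"twist":[0,0,0],"hand":0.05},{"travel":[0.6,0.07,0],"twist":[0,0,0],"hand":0.05},{"travel":[0.9,0.1,0],"twist":[0,0,0],"hand":0.05},{"travel":[1.2,0.13,0],"twist":[0,0,0],"hand":0.05},{"travel":[1.5,0.17,0],"twist":[0,0,0],"hand":0.05},{"travel":[1.8,0.2,0],"twist":[0,0,0],"hand":0.05},{"travel":[2.1,0.24,0],"twist":[0,0,0],"hand":0.05}])

```text
time_s: 8.58
ee_pos: [0.532, 0.0492, 0.0244]
orientation: [[0.993, 0.117, 0.0], [0.117, -0.993, 0.0], [0.0, -0.0, -1.0]]
ft_force: [-2.5, -0.3, -4.3]
gripper_width: 0.144
gripper_force: 35.0
```

play_rows(steps=[{"travel":[0.4,0.04,0],"twist":[0,0,0],"hand":0.05},{"travel":[0.8,0.09,0],"twist":[0,0,0],"hand":0.05},{"travel":[1.2,0.13,0],"twist":[0,0,0],"hand":0.05},{"travel":[1.6,0.18,0],"twist":[0,0,0],"hand":0.05},{"travel":[2,0.22,0],"twist":[0,0,0],"hand":0.05},{"travel":[2.4,0.27,0],"twist":[0,0,0],"hand":0.05},{"travel":[2.8,0.31,0],"twist":[0,0,0],"hand":0.05},{"travel":[3.2,0.36,0],"twist":[0,0,0],"hand":0.05},{"travel":[3.5,0.39,0],"twist":[0,0,0],"hand":0.05},{"travel":[3.5,0.39,0],"twist":[0,0,0],"hand":0.05},{"travel":[3.5,0.39,-0.05],"twist":[0,0,0],"hand":0.05},{"travel":[3.5,0.39,-0.05],"twist":[0,0,0],"hand":0.05}])

```text
time_s: 9.58
ee_pos: [0.5672, 0.0532, 0.0241]
orientation: [[0.993, 0.117, 0.001], [0.117, -0.993, 0.0], [0.001, -0.0, -1.0]]
ft_force: [1.8, 0.1, -5.3]
gripper_width: 0.144
gripper_force: 35.0
```

```bash
python3 - <<'E'
from h import *
s=r.read_state(); print(s["ft_force"],s["ft_torque"],s["ee_pos"])
p=r.capture("scene"); im=p["pixels"][210:350,220:420]
cv2.imwrite("pics/s4.png",cv2.resize(im,None,fx=4,fy=4,interpolation=cv2.INTER_CUBIC)[...,::-1])
E
```

```text
[ 1.83289735  0.10979587 -5.26331451] [ 0.02274841 -0.20836045  0.00960676] [0.56716536 0.05317455 0.02409465]
```

View pics/s4.png

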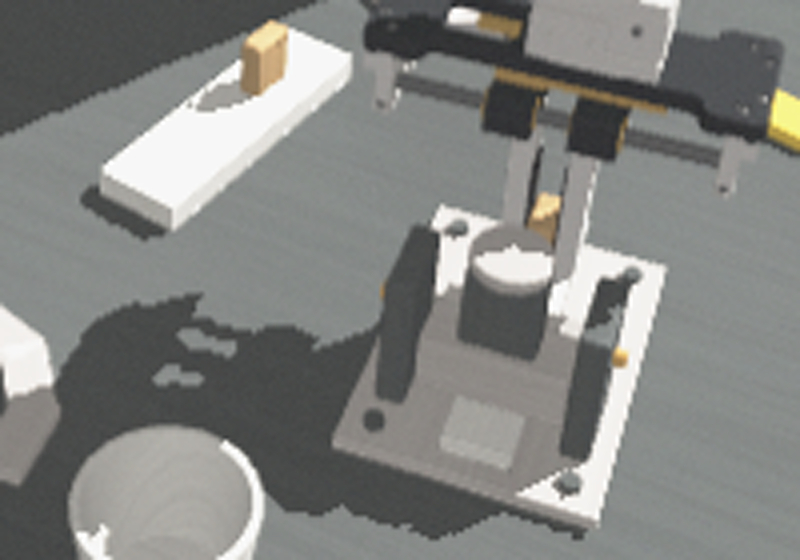

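The blade tip shows beyond the die at (480,430) in the crop, and the handle is about 73 mm before the gap. I'm releasing and withdrawing straight up.

play_rows(steps=[{"travel":[0,0,0],"twist":[0,0,0],"hand":0.2},{"travel":[0,0,0],"twist":[0,0,0],"hand":0.4},{"travel":[0,0,0],"twist":[0,0,0],"hand":0.5},{"travel":[0,0,0],"twist":[0,0,0],"hand":0.5},{"travel":[0,0,0],"twist":[0,0,0],"hand":0.5},{"travel":[0,0,0],"twist":[0,0,0],"hand":0.5},{"travel":[0,0,0],"twist":[0,0,0],"hand":0.5}])

```text
time_s: 10.22
ee_pos: [0.5667, 0.0531, 0.024]
orientation: [[0.993, 0.117, 0.0], [0.117, -0.993, 0.0], [0.0, -0.0, -1.0]]
ft_force: [-0.6, 0.7, 0.4]
gripper_width: 0.494
gripper_force: 0.0
```

play_rows(steps=[{"travel":[0,0,1],"twist":[0,0,0],"hand":0.5},{"travel":[0,0,3],"twist":[0,0,0],"hand":0.5},{"travel":[0,0,6],"twist":[0,0,0],"hand":0.5},{"travel":[0,0,9],"twist":[0,0,0],"hand":0.5},{"travel":[0,0,12],"twist":[0,0,0],"hand":0.5},{"travel":[0,0,14],"twist":[0,0,0],"hand":0.5},{"travel":[-2,0,15],"twist":[0,0,0],"hand":0.5},{"travel":[-4,0,15],"twist":[0,0,0],"hand":0.5},{"travel":[-4,0,15],"twist":[0,0,0],"hand":0.5},{"travel":[-4,0,15],"twist":[0,0,0],"hand":0.5},{"travel":[-4,0,15],"twist":[0,0,0],"hand":0.5}])

```text
time_s: 11.13
ee_pos: [0.5271, 0.0531, 0.1745]
orientation: [[0.993, 0.116, 0.001], [0.116, -0.993, 0.0], [0.001, -0.0, -1.0]]
ft_force: [-0.4, 0.6, -0.5]
gripper_width: 0.501
gripper_force: 0.0
```

```bash
python3 - <<'E'
from h import *
s=r.read_state(); print(s["time_s"],s["ft_force"],s["ee_pos"],s["gripper_width"])
a=np.radians(6.4);M=np.array([[np.cos(a),np.sin(a)],[-np.sin(a),np.cos(a)]])
w=r.capture("wrist")
for d in r.landmark_of("gauge_grip",w): print(d["p"],d["uv"],M@(onz(w,d["uv"],.042)[:2]-[.640,.061]))
p=r.capture("scene"); im=p["pixels"][210:350,220:420]
A=cv2.resize(im,(560,392),interpolation=cv2.INTER_CUBIC)
B=cv2.resize(w["pixels"],(240,180)); B=cv2.copyMakeBorder(B,0,212,0,0,cv2.BORDER_CONSTANT)
cv2.imwrite("pics/s5.png",np.hstack([A,B])[...,::-1])
E
```

```text
11.1333 [-0.37291077  0.57932824 -0.4514267 ] [0.52714244 0.05305624 0.17445551] 0.5013272177691251
0.74 [285.2, 169.8] [-0.07516105  0.00228332]
```

View pics/s5.png

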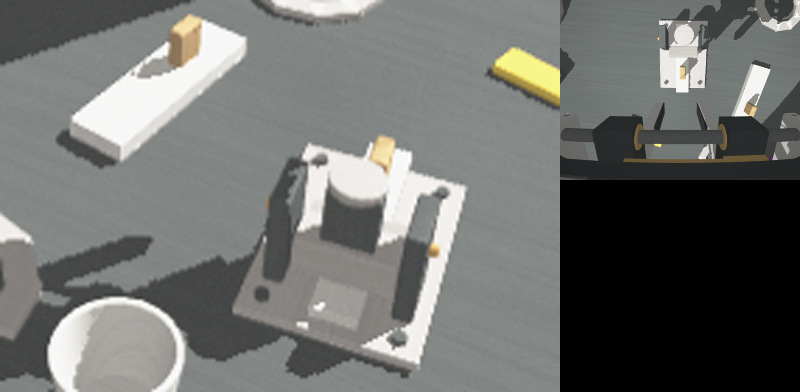

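The gauge lies flat in the gap with its tip at (340,302) beyond the die, and the handle measures 75 mm before the gap point and 2 mm to the side. The gripper is clear, so I'm handing in.

```bash
python3 -c "
from bench import r
print(r.sign_off())"
```

```text
the job is handed in; nothing more can be done
None
```

The middle-sized gauge lies released in the gap, tip showing past the far side of the die and the gripper clear, and the job is handed in; the die's lift was not measured directly, and no verdict came back.

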